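Set the torque screwdriver, bring the red jar round and hold the carousel

TASK

Get ready for the next screws: set the torque screwdriver that stands clamped in the vise to 5 by turning its adjusting sleeve, then turn the jar carousel until the jar with the red lid stands at the yellow pointer at its front. Finish without letting go, the gripper holding the carousel firmly and still there, and leave everything else on the bench where it is.

Things in the scene. Friction and masses are not known exactly. Their poses are not given: they have to be found in the camera images.
- sleeve_mid (a point): centre of the adjusting sleeve, half-way up on its upright axis: a ribbed aluminium cylinder 36 mm across over the ribs, 44 mm tall, at the top of an orange and black torque screwdriver clamped shank-down in a grey drill-press vise. Right below it is a fixed black collar 54 mm across and 14 mm deep. Vise and screwdriver are fixed; only the sleeve turns, about the upright axis
- sleeve (a joint): turn of the sleeve in rad, positive clockwise seen from above. Settings 1 to 6 read 0, 0.349, 0.698, 1.047, 1.396, 1.745 (20 degrees a click, stops just outside). It starts at 1, 2 or 3. It clicks home by itself from within 8 degrees; about 0.13 N m carries it over a click
- scale (a point): centre of the scale collar's top face, the sleeve's foot. A red line on the sleeve's top and side points at one of six radial marks, 20 degrees apart, on the collar round it: the yellow mark is 1, the white marks, going on clockwise seen from above, are 2, 3, 4, 5, 6. The point's -x axis points half-way between the marks 3 and 4
- stand: fixed foot of the jar carousel, a dark steel disc; origin on the bench on the carousel's upright turning axis. Its own -x axis points to the carousel's front, where a flat tongue with a yellow triangle (the pointer) sticks out to 165 mm from the axis, 9 mm high
- carousel: turning part of the carousel: blue deck 260 mm across, top 26 mm above the bench, with six glass jars clipped fast to it every 60 degrees at 92 mm from the axis. Origin on the axis 20 mm above the bench, z up; the red jar lies along its own -x axis. It turns without end both ways with a little drag (0.06 N m) and stays where it is left
- red_lid (a point): centre of the red lid, on the axis of the marked jar, 92 mm from the turning axis: 52 mm across, 18 mm tall, its top 110 mm above the bench. The other five lids are alike but dark grey; the glass below a lid is 49 mm across. 40 mm are free between neighbouring lids, 45 mm between a lid and the middle knob
- centre_knob (a point): centre of the black knob on top of the carousel's middle post, on the turning axis: 42 mm across, 32 mm tall, its top 146 mm above the bench; it turns with the carousel
- pointer (a point): middle of the yellow triangle at the front of the carousel's foot, 145 mm from the turning axis, 9 mm above the bench
- spanner: bystander: steel spanner 180 mm long lying flat, 8 mm high, between the vise and the carousel; origin at its middle on the bench, long axis its x
- socket: bystander: steel socket standing upright beside the vise, 26 mm across and 38 mm tall; origin under its centre
- tape_roll: bystander: black tape roll lying flat, 104 mm across and 24 mm high; origin under its centre
- screwdriver: bystander: yellow-handled screwdriver 200 mm long lying flat, 26 mm high; origin under its middle, long axis its x
- hammer: bystander: hammer 260 mm long lying flat, 26 mm high; origin under its middle, long axis its x
- yellow_can: bystander: yellow spray can standing, 66 mm across and 196 mm tall; origin under its centre
- blue_can: bystander: blue spray can standing, 66 mm across and 196 mm tall; origin under its centre

How it is judged:
By the outcome, as a careful person would: the job done as asked, in the order asked, and still so for the second after the job is handed in, while the arm keeps its last pose, push and grip.
It also fails if it takes over 51 s, if anything falls off the work surface, if the arm or the gripper's body presses on something with over 40 N, if the wrist force passes 120 N, or if a joint passes its speed limit or range.

ROBOT

A 6-joint arm with a two-finger parallel gripper is mounted at the origin on the work surface. World frame = base frame: x ahead of the robot, y to its left, z up, the work surface at z = 0. Lengths are in m, angles in degrees, forces in N, time in s.
With the tool pointing down it reaches from about 0.3 to 0.75 m from the base axis. Payload 8.5 kg.
Tool frame: the origin (TCP) lies on the mounting face of the last link; the fingertips stand 173 mm ahead of it and the grasp point (between the pads) lies 155 mm ahead of it (env.tips_ahead is the distance from the TCP to the fingertips, in m); z points along the fingers, x is the direction in which the jaws open and shut, and the axes are right-handed (so a half turn about z gives the same grasp; the last joint's range is limited). The gripper opens to 85 mm and grips with 20 to 120 N. Pads are 22 mm wide; open, the fingers measure 114 mm over their backs; the gripper's body (76 mm by 85 mm) begins 54 mm behind the grasp point. The pads swing forward as they close: fully open they stand 13 mm farther back than shut.
Start: joints at [-88.94, 21.807, 74.336, -0, 83.858, -12.336], TCP at [0.127, -0.535, 0.405] pointing down, gripper open.
Joint ranges: [-178.18, 178.18], [-50.72, 133.34], [12.68, 142.11], [-81.47, 261.47], [9.98, 163.14], [-165.26, 165.26]. Speed limits (degrees/s): [136.94, 136.94, 180, 180, 180, 180].

INTERFACE

Orientations are given as a 3x3 rotation matrix whose columns are the frame's x, y, z axes.
In Python, from rig import env gives the robot as it stands. The module is installed in compiled form; this text tells all that it offers.
- The arm moves only by the tool step_arm, never from a script. Its argument "increments" is a list of rows, each an object of numbers: "x", "y", "z": the shift along the tool's x, y, z in cm; "wx", "wy", "wz": the turn, a rotation vector about the tool's x, y, z in rad; "gripper": the finger opening in cm, from 0 to 8.54. A call has 1 to 20 rows; each row shifts and turns the commanded pose from where the row before left it, along the tool's axes as they then stand; what a row does not reach is not made up. A row lasts 1/10 s, in which the tool goes at most 50 mm and 8.59 degrees, less where a joint would pass 70% of its speed; a pose out of reach is approached as far as the arm can. A call with a gripper value outside its range is refused whole. The fingers move at their own pace and stop on an object; "newtons" is the grip in N (left out, the last holds). Time passes only in rows, so rows that do not move let the fingers close. It gives the time, the measured TCP pose, the force and the opening at its end, in the units of the state.
- env.observe(): the state, without advancing time (a new reading comes with each control period).
- env.get_image(name): name is "scene" or "top"; returns a dict with "color" (480x640x3 uint8, blue, green, red), "camera_matrix" (3x3 intrinsics, pixels), "distortion" ([k1, k2, p1, p2, k3] as OpenCV has them; the pictures are not rectified), "rvec" (rotation vector, rad) and "tvec" (3), from world to camera coordinates, as OpenCV has them. Camera axes: x right, y down, z forward; pixel columns grow to the right and rows downward; lengths in m; the calibration is good to about 2 mm. A picture is of the moment at which its call begins. There is no depth.
- env.close_job(): hands the job in, once; it reports no verdict.
The state is a dict: "time_s": time; "q": joint angles; "qvel": joint speeds; "joint_efforts": joint torques, N m; "position": TCP position; "tool_rot": TCP orientation; "ft_force": force on the tool from outside, world axes, zero at the start; "wrist_torque": the same for the moment, N m; "grip_width": finger opening in m.
Only numpy, scipy, OpenCV 4.12 (cv2) and the standard library are available. Lean on these libraries where they do the work, as an engineer would, in place of code of your own. Each camera call takes 0.05 s, during which the arm holds its last target. There are 200 camera calls.

## Working session

There is one attempt and no reset: what is moved stays moved. The work goes in short steps, Python scripts to look and compute and a tool call to move; the robot and the scene stay as the last step left them, time stands still between calls to the robot, and variables do not carry over. Pictures are saved under pics/ and viewed, about 8 in all and at most 12, crops included, and the job is handed in when it is done.

Besides the shell and the picture viewer there is one more tool, called after "Call:" as a command line: name --argument value ..., lists and objects as JSON in quotes. step_arm: Moves the arm, as the interface text tells. Its arguments: {"type":"object","properties":{"increments":{"type":"array"},"newtons":{"type":"number"}},"required":["increments"]}

```bash
mkdir -p pics; cat > h.py <<'E'
from rig import env
import cv2, numpy as np
def snap(n,f):
    d=env.get_image(n); cv2.imwrite(f'pics/{f}.png',d['color']); np.save(f'pics/{f}.npy',d,allow_pickle=True); return d
def load(f): return np.load(f'pics/{f}.npy',allow_pickle=True).item()
def ray(d,uv,z):
    p=cv2.undistortPoints(np.array([[uv]],float),d['camera_matrix'],np.array(d['distortion']))[0,0]
    R=cv2.Rodrigues(np.array(d['rvec'],float))[0];t=np.array(d['tvec'],float).ravel()
    c=-R.T@t; v=R.T@np.array([p[0],p[1],1]); return c+v*(z-c[2])/v[2]
def proj(d,P): return cv2.projectPoints(np.array(P,float).reshape(-1,3),np.array(d['rvec'],float),np.array(d['tvec'],float),d['camera_matrix'],np.array(d['distortion']))[0].reshape(-1,2)
def crop(d,u0,v0,u1,v1,k,f): cv2.imwrite(f'pics/{f}.png',cv2.resize(d['color'][v0:v1,u0:u1],None,fx=k,fy=k,interpolation=cv2.INTER_CUBIC))
E
python3 - <<'E'
from h import *
for n in('scene','top'):
    d=snap(n,n+'0');R=cv2.Rodrigues(np.array(d['rvec'],float))[0];print(n,-R.T@np.array(d['tvec'],float).ravel())
print(env.observe())
E
```

```text
scene [ 1.41274553 -0.7408739   1.26785226]
top [ 0.47545394 -0.01631643  1.50692383]
{'time_s': 0.1, 'q': array([-8.89401847e+01,  2.18376318e+01,  7.43795626e+01,  2.02154266e-03,
        8.38584604e+01, -1.23370106e+01]), 'qvel': array([-0.03736503, -0.09667493, -0.24851001, -0.10745399,  0.08305751,
       -0.02391503]), 'joint_efforts': array([ 5.23383191e-03, -4.49213898e+01, -2.31656671e+01, -1.27986777e-04,
        3.66109220e-03, -6.96292176e-06]), 'position': array([ 0.12742013, -0.53499495,  0.40417366]), 'tool_rot': array([[ 2.31690325e-01, -9.72789594e-01,  1.06512188e-05],
       [-9.72788748e-01, -2.31690109e-01,  1.32084773e-03],
       [-1.28243915e-03, -3.16389025e-04, -9.99999128e-01]]), 'ft_force': array([-1.09845583, -0.62793245, -0.0983813 ]), 'wrist_torque': array([-0.01182721, -0.02117239, -0.03047039]), 'grip_width': 0.08585595000465229}
```

View pics/top0.png

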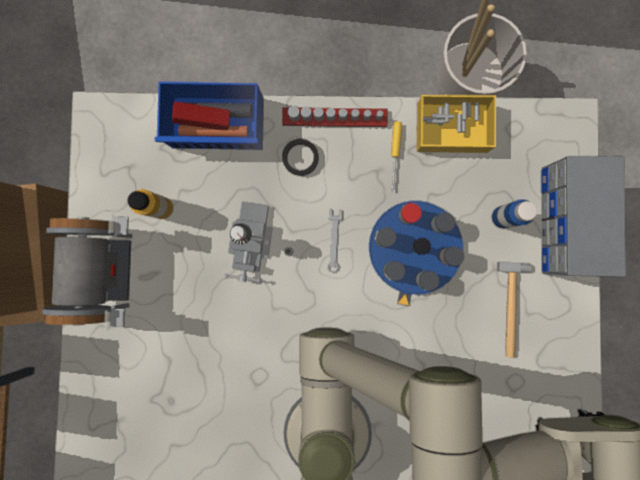

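View pics/scene0.png

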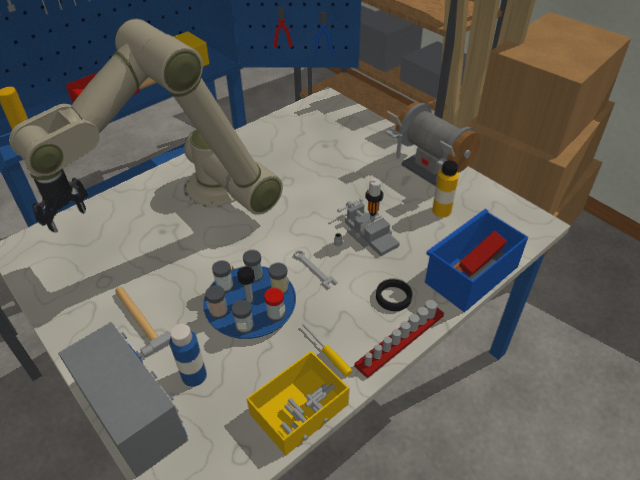

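The top view shows the sleeve at about (239,233), the carousel at about (417,248), the red lid at (411,212) and the pointer at (404,298). The scene view shows the sleeve at about (375,187). I'll enlarge these areas.

```bash
python3 - <<'E'
from h import *
t=load('top0')['color'];s=load('scene0')['color']
f=lambda im,u,v,w,h,k:cv2.resize(im[v:v+h,u:u+w],None,fx=k,fy=k,interpolation=cv2.INTER_CUBIC)
a=f(t,222,215,40,30,10); b=f(s,355,175,40,30,10)   # 400x300 each
c=f(t,360,190,120,120,2.5); e=np.zeros((300,800,3),np.uint8); e[:,:300]=c; e[:,400:800]=f(s,200,240,100,75,4)[:300]
cv2.imwrite('pics/c1.png',np.vstack([np.hstack([a,b]),e]))
E
```

```text
(no output)
```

View pics/c1.png

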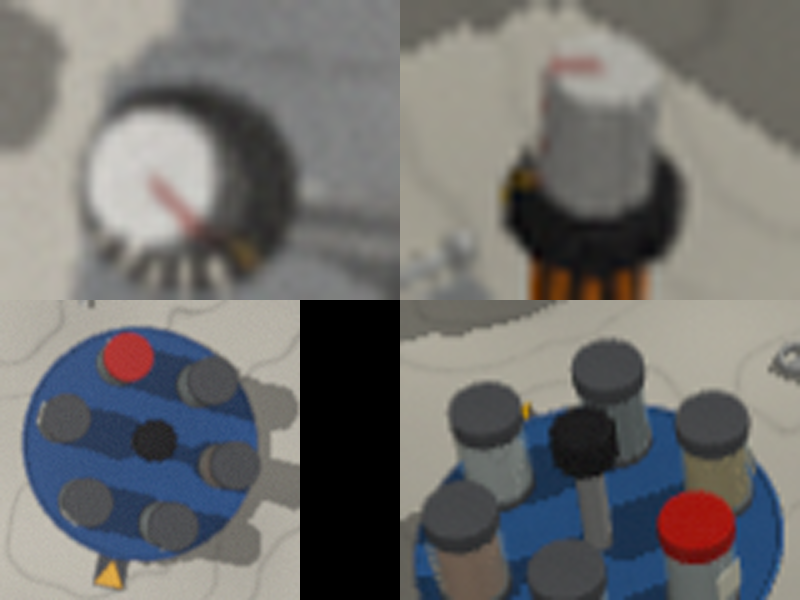

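```bash
python3 - <<'E'
from h import *
from scipy.optimize import least_squares
t=load('top0');s=load('scene0')
tri=lambda a,b: least_squares(lambda P:np.r_[proj(t,P)[0]-a,proj(s,P)[0]-b],[.5,.2,.2])
r=tri((236.75,232.25),(375.05,181.55));S=r.x;print('sleeve top',S,r.fun)
k=ray(t,(421.4,245.7),.146);p=ray(t,(403.3,299.7),.009);l=ray(t,(411.3-.3,211.7),.110)
print('knob',k,'ptr',p,'lid',l); print('dist ptr 145?',np.hypot(*(p-k)[:2]),'lid 92?',np.hypot(*(l-k)[:2]))
# knob in scene
print('scene knob', ray(s,(200+(584-400)/4-.4,240+130/4-.4),.146))
# red centroid
for d,n in((t,'t'),(s,'s')):
    im=d['color'].astype(int);m=((im[...,2]>130)&(im[...,1]<60)&(im[...,0]<60)); 
    n_,L,st,c=cv2.connectedComponentsWithStats(m.astype(np.uint8));
    for i in range(1,n_):
        if st[i,4]>100: print(n,c[i],st[i], ray(d,c[i],.104))
az=lambda v:np.degrees(np.arctan2(v[1],v[0]))
print('az ptr',az(p-k),'lid',az(l-k))
# marks on collar, z = S-.044
zc=S[2]-.044
for m in((245,250),(215,270),(185,272),(155,268),(125,258),(105,245)):
    q=ray(t,(222+m[0]/10-.45,215+m[1]/10-.45),zc);print('mark',az(q-S),np.hypot(*(q-S)[:2]))
q=ray(t,(222+20.5-.45,215+23.2-.45),S[2]);print('line',az(q-S),np.hypot(*(q-S)[:2]))
E
```

```text
sleeve top [0.5409791  0.227825   0.21745534] [-0.22245057 -0.19445123 -0.3554189   0.05408677]
knob [ 0.51810537 -0.23290675  0.146     ] ptr [ 0.37053017 -0.20549952  0.009     ] lid [ 0.60822149 -0.21061417  0.11      ]
dist ptr 145? 0.15009861494333915 lid 92? 0.0928325059824456
scene knob [ 0.5214996  -0.23502652  0.146     ]
t [410.86090226 212.60902256] [402 204  19  18 266] [ 0.60637463 -0.21110724  0.104     ]
s [273.44131455 294.66197183] [265 288  18  15 213] [ 0.60326643 -0.20794236  0.104     ]
az ptr 169.4790617290556 lid 13.894665055794908
mark -135.08519926133937 0.02290605677939662
mark -157.72416718842328 0.023113135819101707
mark -176.81348048307018 0.022059142649263553
mark 163.28687227507066 0.022085059490142986
mark 143.33489422535715 0.023398707611492216
mark 129.21502768762875 0.024651736977164482
line -134.5850431212842 0.01942803387317984
```

```bash
cat >> h.py <<'E'
def to(x,y,z):
    o=env.observe(); d=np.array([x,y,z])-o['position']; R=o['tool_rot']; print('cm tool:',np.round(100*R.T@d,2),'az',np.degrees(np.arctan2(R[1,0],R[0,0])).round(2),'q',o['q'].round(1),'t',o['time_s'],'w',o['grip_width'],'pos',o['position'].round(4),'F',o['ft_force'].round(1))
E
```

Call:
step_arm --increments '[{"wz": -0.1454, "z": -0.4}, {"wz": -0.1454, "z": -0.4}, {"wz": -0.1454, "z": -0.4}, {"wz": -0.1454, "z": -0.4}, {"wz": -0.1454, "z": -0.4}, {"wz": -0.1454, "z": -0.4}, {"wz": -0.1454, "z": -0.4}, {"wz": -0.1454}, {"wz": -0.1454}, {"wz": -0.1454}, {"wz": -0.1454}, {"wz": -0.1454}, {}]'

```text
invalid input at $.increments[0]: expected keys x, y, z, wx, wy, wz, gripper
```

```bash
python3 -c "
from h import *
to(.541,.228,.43)"
```

```text
cm tool: [-64.64 -57.91  -2.48] az -76.6 q [-88.9  21.8  74.4   0.   83.9 -12.3] t 0.1 w 0.08585595000465229 pos [ 0.1274 -0.535   0.4042] F [-1.1 -0.6 -0.1]
```

Call:
step_arm --increments '[{"x": 0, "y": 0, "z": -0.3, "wx": 0, "wy": 0, "wz": -0.1454, "gripper": 8.5}, {"x": 0, "y": 0, "z": -0.3, "wx": 0, "wy": 0, "wz": -0.1454, "gripper": 8.5}, {"x": 0, "y": 0, "z": -0.3, "wx": 0, "wy": 0, "wz": -0.1454, "gripper": 8.5}, {"x": 0, "y": 0, "z": -0.3, "wx": 0, "wy": 0, "wz": -0.1454, "gripper": 8.5}, {"x": 0, "y": 0, "z": -0.3, "wx": 0, "wy": 0, "wz": -0.1454, "gripper": 8.5}, {"x": 0, "y": 0, "z": -0.3, "wx": 0, "wy": 0, "wz": -0.1454, "gripper": 8.5}, {"x": 0, "y": 0, "z": -0.3, "wx": 0, "wy": 0, "wz": -0.1454, "gripper": 8.5}, {"x": 0, "y": 0, "z": -0.3, "wx": 0, "wy": 0, "wz": -0.1454, "gripper": 8.5}, {"x": 0, "y": 0, "z": 0, "wx": 0, "wy": 0, "wz": -0.1454, "gripper": 8.5}, {"x": 0, "y": 0, "z": 0, "wx": 0, "wy": 0, "wz": -0.1454, "gripper": 8.5}, {"x": 0, "y": 0, "z": 0, "wx": 0, "wy": 0, "wz": -0.1454, "gripper": 8.5}, {"x": 0, "y": 0, "z": 0, "wx": 0, "wy": 0, "wz": -0.1454, "gripper": 8.5}, {"x": 0, "y": 0, "z": 0, "wx": 0, "wy": 0, "wz": 0, "gripper": 8.5}]'

```text
time_s: 1.4
position: [0.1274, -0.535, 0.4284]
tool_rot: [[0.917, 0.398, -0.0], [0.398, -0.917, 0.001], [0.0, -0.001, -1.0]]
ft_force: [0.2, -0.4, 0.0]
grip_width: 0.0852
```

```bash
python3 -c "
from h import *
to(.541,.228,.43)"
```

```text
cm tool: [ 68.29 -53.55  -0.1 ] az 23.44 q [ -88.9   20.9   71.8    0.    87.4 -112.4] t 1.4 w 0.08519381673165835 pos [ 0.1274 -0.535   0.4284] F [ 0.2 -0.4  0. ]
```

Call:
step_arm --increments '[{"x": 3.414, "y": -2.677, "z": 0, "wx": 0, "wy": 0, "wz": 0, "gripper": 8.5}, {"x": 3.414, "y": -2.677, "z": 0, "wx": 0, "wy": 0, "wz": 0, "gripper": 8.5}, {"x": 3.414, "y": -2.677, "z": 0, "wx": 0, "wy": 0, "wz": 0, "gripper": 8.5}, {"x": 3.414, "y": -2.677, "z": 0, "wx": 0, "wy": 0, "wz": 0, "gripper": 8.5}, {"x": 3.414, "y": -2.677, "z": 0, "wx": 0, "wy": 0, "wz": 0, "gripper": 8.5}, {"x": 3.414, "y": -2.677, "z": 0, "wx": 0, "wy": 0, "wz": 0, "gripper": 8.5}, {"x": 3.414, "y": -2.677, "z": 0, "wx": 0, "wy": 0, "wz": 0, "gripper": 8.5}, {"x": 3.414, "y": -2.677, "z": 0, "wx": 0, "wy": 0, "wz": 0, "gripper": 8.5}, {"x": 3.414, "y": -2.677, "z": 0, "wx": 0, "wy": 0, "wz": 0, "gripper": 8.5}, {"x": 3.414, "y": -2.677, "z": 0, "wx": 0, "wy": 0, "wz": 0, "gripper": 8.5}, {"x": 3.414, "y": -2.677, "z": 0, "wx": 0, "wy": 0, "wz": 0, "gripper": 8.5}, {"x": 3.414, "y": -2.677, "z": 0, "wx": 0, "wy": 0, "wz": 0, "gripper": 8.5}, {"x": 3.414, "y": -2.677, "z": 0, "wx": 0, "wy": 0, "wz": 0, "gripper": 8.5}, {"x": 3.414, "y": -2.677, "z": 0, "wx": 0, "wy": 0, "wz": 0, "gripper": 8.5}, {"x": 3.414, "y": -2.677, "z": 0, "wx": 0, "wy": 0, "wz": 0, "gripper": 8.5}, {"x": 3.414, "y": -2.677, "z": 0, "wx": 0, "wy": 0, "wz": 0, "gripper": 8.5}, {"x": 3.414, "y": -2.677, "z": 0, "wx": 0, "wy": 0, "wz": 0, "gripper": 8.5}, {"x": 3.414, "y": -2.677, "z": 0, "wx": 0, "wy": 0, "wz": 0, "gripper": 8.5}, {"x": 3.414, "y": -2.677, "z": 0, "wx": 0, "wy": 0, "wz": 0, "gripper": 8.5}, {"x": 3.414, "y": -2.677, "z": 0, "wx": 0, "wy": 0, "wz": 0, "gripper": 8.5}]'

```text
time_s: 3.4
position: [0.5424, 0.2291, 0.4285]
tool_rot: [[0.92, 0.393, -0.0], [0.393, -0.92, -0.0], [-0.0, 0.0, -1.0]]
ft_force: [0.2, -0.2, -0.3]
grip_width: 0.085
```

Call:
step_arm --increments '[{"x": 0, "y": 0, "z": 0, "wx": 0, "wy": 0, "wz": 0, "gripper": 8.5}, {"x": 0, "y": 0, "z": 0, "wx": 0, "wy": 0, "wz": 0, "gripper": 8.5}]'

```text
time_s: 3.6
position: [0.542, 0.2278, 0.4279]
tool_rot: [[0.919, 0.395, -0.001], [0.395, -0.919, -0.0], [-0.001, -0.0, -1.0]]
ft_force: [0.5, -0.2, -0.0]
grip_width: 0.0849
```

```bash
python3 -c "
from h import *
to(.541,.228,.354)"
```

```text
cm tool: [-0.07 -0.05  7.39] az 23.26 q [ 11.3  24.9  65.5  -0.   89.7 -12. ] t 3.6 w 0.08494300277871038 pos [0.542  0.2278 0.4279] F [ 0.5 -0.2 -0. ]
```

Call:
step_arm --increments '[{"x": -0.07, "y": -0.05, "z": 1.5, "wx": 0, "wy": 0, "wz": 0, "gripper": 8.5}, {"x": 0, "y": 0, "z": 1.5, "wx": 0, "wy": 0, "wz": 0, "gripper": 8.5}, {"x": 0, "y": 0, "z": 1.5, "wx": 0, "wy": 0, "wz": 0, "gripper": 8.5}, {"x": 0, "y": 0, "z": 1.5, "wx": 0, "wy": 0, "wz": 0, "gripper": 7.0}, {"x": 0, "y": 0, "z": 1.4, "wx": 0, "wy": 0, "wz": 0, "gripper": 5.5}, {"x": 0, "y": 0, "z": 0, "wx": 0, "wy": 0, "wz": 0, "gripper": 4.5}, {"x": 0, "y": 0, "z": 0, "wx": 0, "wy": 0, "wz": 0, "gripper": 4.5}, {"x": 0, "y": 0, "z": 0, "wx": 0, "wy": 0, "wz": 0, "gripper": 4.5}]' --newtons 20

```text
time_s: 4.4
position: [0.5411, 0.227, 0.3558]
tool_rot: [[0.919, 0.395, 0.002], [0.395, -0.919, 0.0], [0.002, 0.0, -1.0]]
ft_force: [0.3, -0.2, 0.2]
grip_width: 0.045
```

```bash
python3 - <<'E'
from h import *
to(.541,.228,.354)
t=snap('top','top1')['color'];s=snap('scene','scene1')['color']
f=lambda im,u,v,w,h,k:cv2.resize(im[v:v+h,u:u+w],None,fx=k,fy=k,interpolation=cv2.INTER_CUBIC)
cv2.imwrite('pics/c2.png',np.hstack([f(t,215,205,50,60,8),f(s,350,160,50,60,8)]))
E
```

```text
cm tool: [ 0.03 -0.09  0.18] az 23.29 q [ 11.2  27.6  73.   -0.   79.3 -12.1] t 4.4 w 0.04501546445307531 pos [0.5411 0.227  0.3558] F [ 0.3 -0.2  0.2]
```

View pics/c2.png

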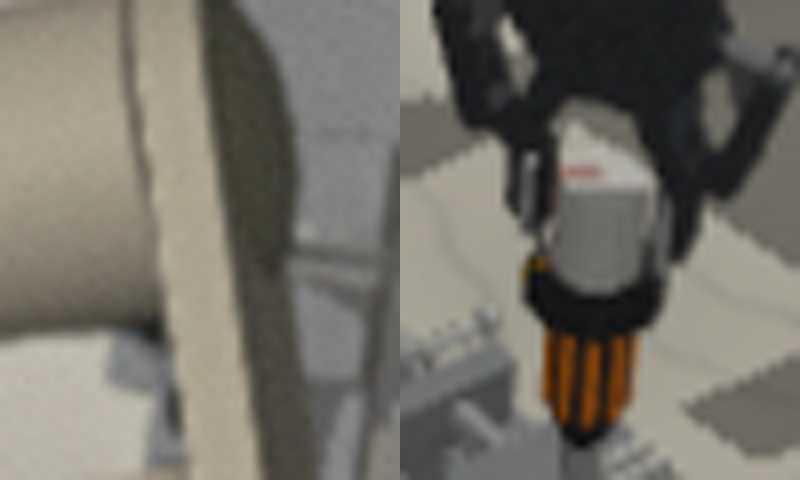

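The top view is blocked by the arm. The scene crop shows the fingers on either side of the sleeve, which spans 552–655, with the tips just above the collar. Closing gently.

Call:
step_arm --increments '[{"x": 0, "y": -0.05, "z": 0, "wx": 0, "wy": 0, "wz": 0, "gripper": 4.0}, {"x": 0, "y": 0, "z": 0, "wx": 0, "wy": 0, "wz": 0, "gripper": 3.6}, {"x": 0, "y": 0, "z": 0, "wx": 0, "wy": 0, "wz": 0, "gripper": 3.0}, {"x": 0, "y": 0, "z": 0, "wx": 0, "wy": 0, "wz": 0, "gripper": 3.0}, {"x": 0, "y": 0, "z": 0, "wx": 0, "wy": 0, "wz": 0, "gripper": 3.0}]' --newtons 25

```text
time_s: 5.0
position: [0.5403, 0.2278, 0.3551]
tool_rot: [[0.918, 0.397, -0.002], [0.397, -0.918, -0.001], [-0.002, 0.0, -1.0]]
ft_force: [-5.5, -2.3, 4.8]
grip_width: 0.0325
```

```bash
python3 -c "
from h import *
to(.541,.228,.354);print(env.observe()['wrist_torque'])"
```

```text
cm tool: [0.08 0.01 0.11] az 23.37 q [ 11.3  27.6  73.1  -0.   79.4 -12.1] t 5.0 w 0.03248831230525477 pos [0.5403 0.2278 0.3551] F [-5.5 -2.3  4.8]
[-0.446696    0.82227223 -0.01199086]
```

Call:
step_arm --increments '[{"x": -0.07, "y": 0, "z": 0, "wx": 0, "wy": 0, "wz": 0, "gripper": 2.5}, {"x": 0, "y": 0, "z": 0, "wx": 0, "wy": 0, "wz": 0, "gripper": 2.5}, {"x": 0, "y": 0, "z": 0, "wx": 0, "wy": 0, "wz": 0, "gripper": 2.5}]' --newtons 50

```text
time_s: 5.3
position: [0.54, 0.2276, 0.3552]
tool_rot: [[0.918, 0.397, -0.0], [0.397, -0.918, -0.0], [-0.0, 0.0, -1.0]]
ft_force: [-5.2, -1.2, 5.7]
grip_width: 0.0316
```

Call:
step_arm --increments '[{"x": 0, "y": 0, "z": 0, "wx": 0, "wy": 0, "wz": 0.1, "gripper": 2.5}, {"x": 0, "y": 0, "z": 0, "wx": 0, "wy": 0, "wz": 0.1, "gripper": 2.5}, {"x": 0, "y": 0, "z": 0, "wx": 0, "wy": 0, "wz": 0.1, "gripper": 2.5}, {"x": 0, "y": 0, "z": 0, "wx": 0, "wy": 0, "wz": 0.05, "gripper": 2.5}, {"x": 0, "y": 0, "z": 0, "wx": 0, "wy": 0, "wz": 0, "gripper": 2.5}]'

```text
time_s: 5.8
position: [0.5401, 0.2276, 0.3552]
tool_rot: [[0.998, 0.056, 0.0], [0.056, -0.998, -0.0], [0.0, 0.0, -1.0]]
ft_force: [-3.1, -1.5, 5.7]
grip_width: 0.0317
```

```bash
python3 -c "
from h import *
to(.541,.228,.354);print(env.observe()['wrist_torque'])"
```

```text
cm tool: [ 0.09 -0.03  0.12] az 3.23 q [11.3 27.6 73.2 -0.  79.2  8.1] t 5.8 w 0.031723068269516166 pos [0.5401 0.2276 0.3552] F [-3.1 -1.5  5.7]
[-0.23024723  0.45832801  0.00381942]
```

Call:
step_arm --increments '[{"x": 0, "y": 0, "z": 0, "wx": 0, "wy": 0, "wz": 0.1, "gripper": 2.5}, {"x": 0, "y": 0, "z": 0, "wx": 0, "wy": 0, "wz": 0.1, "gripper": 2.5}, {"x": 0, "y": 0, "z": 0, "wx": 0, "wy": 0, "wz": 0.1, "gripper": 2.5}, {"x": 0, "y": 0, "z": 0, "wx": 0, "wy": 0, "wz": 0.1, "gripper": 2.5}, {"x": 0, "y": 0, "z": 0, "wx": 0, "wy": 0, "wz": 0.1, "gripper": 2.5}, {"x": 0, "y": 0, "z": 0, "wx": 0, "wy": 0, "wz": 0.1, "gripper": 2.5}, {"x": 0, "y": 0, "z": 0, "wx": 0, "wy": 0, "wz": 0.1, "gripper": 2.5}, {"x": 0, "y": 0, "z": 0, "wx": 0, "wy": 0, "wz": 0.1, "gripper": 2.5}, {"x": 0, "y": 0, "z": 0, "wx": 0, "wy": 0, "wz": 0.1, "gripper": 2.5}, {"x": 0, "y": 0, "z": 0, "wx": 0, "wy": 0, "wz": 0.1, "gripper": 2.5}, {"x": 0, "y": 0, "z": 0, "wx": 0, "wy": 0, "wz": 0.05, "gripper": 2.5}, {"x": 0, "y": 0, "z": 0, "wx": 0, "wy": 0, "wz": 0, "gripper": 2.5}, {"x": 0, "y": 0, "z": 0, "wx": 0, "wy": 0, "wz": 0, "gripper": 2.5}]'

```text
time_s: 7.1
position: [0.5405, 0.2274, 0.3552]
tool_rot: [[0.548, -0.836, 0.002], [-0.836, -0.548, -0.001], [0.001, -0.001, -1.0]]
ft_force: [0.9, -3.0, 4.8]
grip_width: 0.032
```

```bash
python3 -c "
from h import *
to(.541,.228,.354);print(env.observe()['wrist_torque'])"
```

```text
cm tool: [-0.02 -0.08  0.12] az -56.77 q [11.3 27.6 73.1 -0.1 79.1 68. ] t 7.1 w 0.03200020837511573 pos [0.5405 0.2274 0.3552] F [ 0.9 -3.   4.8]
[-0.65060991 -0.052165    0.01820845]
```

Open, rise and back off for a check of the setting.

Call:
step_arm --increments '[{"x": 0, "y": 0, "z": 0, "wx": 0, "wy": 0, "wz": 0, "gripper": 4.0}, {"x": 0, "y": 0, "z": 0, "wx": 0, "wy": 0, "wz": 0, "gripper": 5.5}, {"x": 0, "y": 0, "z": 0, "wx": 0, "wy": 0, "wz": 0, "gripper": 6.5}, {"x": 0, "y": 0, "z": 0, "wx": 0, "wy": 0, "wz": 0, "gripper": 7}, {"x": 0, "y": 0, "z": -1, "wx": 0, "wy": 0, "wz": 0, "gripper": 8}, {"x": 0, "y": 0, "z": -2, "wx": 0, "wy": 0, "wz": 0, "gripper": 8}, {"x": 0, "y": 0, "z": -3, "wx": 0, "wy": 0, "wz": 0, "gripper": 8}, {"x": 0, "y": 0, "z": -3, "wx": 0, "wy": 0, "wz": 0, "gripper": 8}, {"x": 0, "y": 0, "z": 0, "wx": 0, "wy": 0, "wz": 0, "gripper": 8}]'

```text
time_s: 8.0
position: [0.5399, 0.2277, 0.4497]
tool_rot: [[0.547, -0.837, 0.009], [-0.837, -0.547, 0.002], [0.003, -0.008, -1.0]]
ft_force: [0.0, -0.8, 0.2]
grip_width: 0.0798
```

```bash
python3 -c "
from h import *
to(.519,-.234,.43)"
```

```text
cm tool: [37.5  27.02  1.87] az -56.83 q [11.3 24.  63.4  0.  92.1 68.1] t 8.0 w 0.07978490837809177 pos [0.5399 0.2277 0.4497] F [ 0.  -0.8  0.2]
```

Call:
step_arm --increments '[{"x": 3.4, "y": 2.45, "z": 0, "wx": 0, "wy": 0, "wz": 0, "gripper": 8}, {"x": 3.4, "y": 2.45, "z": 0, "wx": 0, "wy": 0, "wz": 0, "gripper": 8}, {"x": 3.4, "y": 2.45, "z": 0, "wx": 0, "wy": 0, "wz": 0, "gripper": 8}, {"x": 3.4, "y": 2.45, "z": 0, "wx": 0, "wy": 0, "wz": 0, "gripper": 8}, {"x": 3.4, "y": 2.45, "z": 0, "wx": 0, "wy": 0, "wz": 0, "gripper": 8}, {"x": 3.4, "y": 2.45, "z": 0, "wx": 0, "wy": 0, "wz": 0, "gripper": 8}, {"x": 3.4, "y": 2.45, "z": 0, "wx": 0, "wy": 0, "wz": 0, "gripper": 8}, {"x": 3.4, "y": 2.45, "z": 0, "wx": 0, "wy": 0, "wz": 0, "gripper": 8}, {"x": 3.4, "y": 2.45, "z": 0, "wx": 0, "wy": 0, "wz": 0, "gripper": 8}, {"x": 3.4, "y": 2.45, "z": 0, "wx": 0, "wy": 0, "wz": 0, "gripper": 8}, {"x": 3.4, "y": 2.45, "z": 0, "wx": 0, "wy": 0, "wz": 0, "gripper": 8}, {"x": 0, "y": 0, "z": 0, "wx": 0, "wy": 0, "wz": 0.135, "gripper": 8}, {"x": 0, "y": 0, "z": 0, "wx": 0, "wy": 0, "wz": 0.135, "gripper": 8}, {"x": 0, "y": 0, "z": 0, "wx": 0, "wy": 0, "wz": 0.135, "gripper": 8}, {"x": 0, "y": 0, "z": 0, "wx": 0, "wy": 0, "wz": 0.135, "gripper": 8}, {"x": 0, "y": 0, "z": 0, "wx": 0, "wy": 0, "wz": 0.135, "gripper": 8}, {"x": 0, "y": 0, "z": 0, "wx": 0, "wy": 0, "wz": 0.135, "gripper": 8}, {"x": 0, "y": 0, "z": 0, "wx": 0, "wy": 0, "wz": 0.135, "gripper": 8}, {"x": 0, "y": 0, "z": 0, "wx": 0, "wy": 0, "wz": 0, "gripper": 8}]'

```text
time_s: 9.9
position: [0.5191, -0.2328, 0.4446]
tool_rot: [[-0.359, -0.933, -0.0], [-0.933, 0.359, 0.0], [-0.0, 0.0, -1.0]]
ft_force: [-0.2, 1.1, -0.8]
grip_width: 0.0801
```

```bash
python3 - <<'E'
from h import *
to(.519,-.234,.289)
t=snap('top','top2')['color'];s=snap('scene','scene2')['color']
f=lambda im,u,v,w,h,k:cv2.resize(im[v:v+h,u:u+w],None,fx=k,fy=k,interpolation=cv2.INTER_CUBIC)
cv2.imwrite('pics/c3.png',np.vstack([np.hstack([f(t,222,215,40,30,10),f(s,355,175,40,30,10)]),np.hstack([f(t,360,190,120,90,400/120),f(s,200,225,100,75,4)])]))
E
```

```text
cm tool: [ 0.12 -0.04 15.56] az -111.05 q [-36.1  22.4  66.8   0.   90.8  75. ] t 9.9 w 0.08006346238586107 pos [ 0.5191 -0.2328  0.4446] F [-0.2  1.1 -0.8]
```

View pics/c3.png

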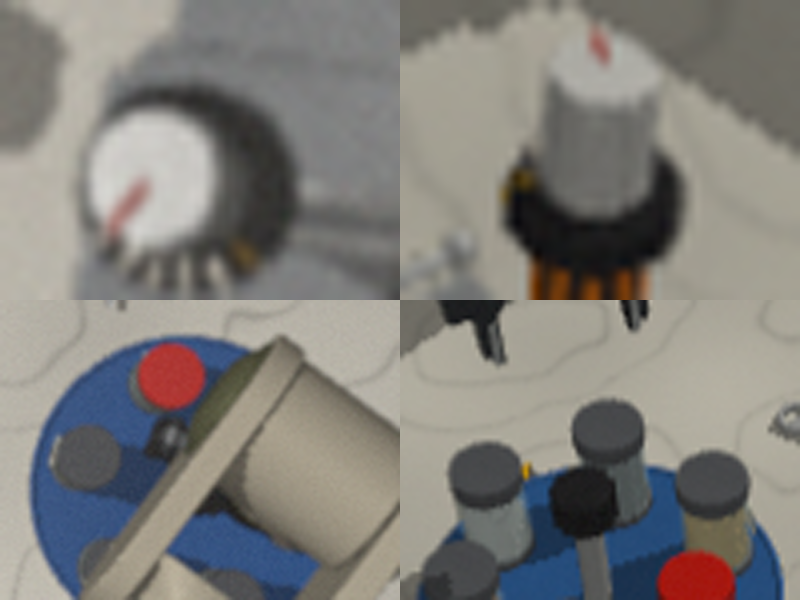

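```bash
python3 - <<'E'
from h import *
S=np.array([.541,.228,.2175])
for n in('top0','top2','scene0','scene2'):
    d=load(n);im=d['color'].astype(float)
    c=proj(d,S)[0].round().astype(int); v0,u0=c[1]-9,c[0]-9
    w=im[v0:v0+18,u0:u0+18,2]-im[v0:v0+18,u0:u0+18,:2].max(2); w[w<35]=0
    if n[0]=='s': w[12:]=0
    vv,uu=np.mgrid[v0:v0+18,u0:u0+18]; P=[ray(d,(u,v),S[2])[:2] for u,v in zip(uu[w>0],vv[w>0])]; P=np.array(P);W=w[w>0][:,None]
    m=(P*W).sum(0)/W.sum();e=np.linalg.svd((P-m)*np.sqrt(W))[2][0]; 
    if e@(m-S[:2])<0:e=-e
    print(n,len(P),m,'axis az',np.degrees(np.arctan2(e[1],e[0])),'centroid az',np.degrees(np.arctan2(*(m-S[:2])[::-1])))
E
```

```text
top0 4 [0.53264278 0.22087843] axis az -142.36260570939464 centroid az -139.56416236080463
top2 6 [0.53246313 0.23373184] axis az 142.43889597553616 centroid az 146.12170965453296Traceback (most recent call last):
  File "<stdin>", line 9, in <module>
IndexError: index 0 is out of bounds for axis 0 with size 0
```

Setting 5 confirmed: the line is now at about 142–146°, against 145° expected. Now descend onto the knob.

Call:
step_arm --increments '[{"x": 0.1, "y": -0.06, "z": 3, "wx": 0, "wy": 0, "wz": 0, "gripper": 8}, {"x": 0, "y": 0, "z": 3, "wx": 0, "wy": 0, "wz": 0, "gripper": 8}, {"x": 0, "y": 0, "z": 3, "wx": 0, "wy": 0, "wz": 0, "gripper": 8}, {"x": 0, "y": 0, "z": 2, "wx": 0, "wy": 0, "wz": 0, "gripper": 8}, {"x": 0, "y": 0, "z": 2, "wx": 0, "wy": 0, "wz": 0, "gripper": 7}, {"x": 0, "y": 0, "z": 1.4, "wx": 0, "wy": 0, "wz": 0, "gripper": 6}, {"x": 0, "y": 0, "z": 1, "wx": 0, "wy": 0, "wz": 0, "gripper": 5.2}, {"x": 0, "y": 0, "z": 0, "wx": 0, "wy": 0, "wz": 0, "gripper": 5}, {"x": 0, "y": 0, "z": 0, "wx": 0, "wy": 0, "wz": 0, "gripper": 5}]' --newtons 20

```text
time_s: 10.9
position: [0.5194, -0.2341, 0.2912]
tool_rot: [[-0.357, -0.934, 0.001], [-0.934, 0.357, -0.0], [0.0, -0.001, -1.0]]
ft_force: [-0.2, 0.1, 0.8]
grip_width: 0.0499
```

```bash
python3 - <<'E'
from h import *
to(.5195,-.234,.290)
s=snap('scene','scene3'); crop(s,200,225,300,300,6,'c4')
E
```

```text
cm tool: [-0.01 -0.    0.12] az -110.94 q [-36.2  29.7  81.1  -0.   69.1  74.8] t 10.9 w 0.04994900584578193 pos [ 0.5194 -0.2341  0.2912] F [-0.2  0.1  0.8]
```

View pics/c4.png

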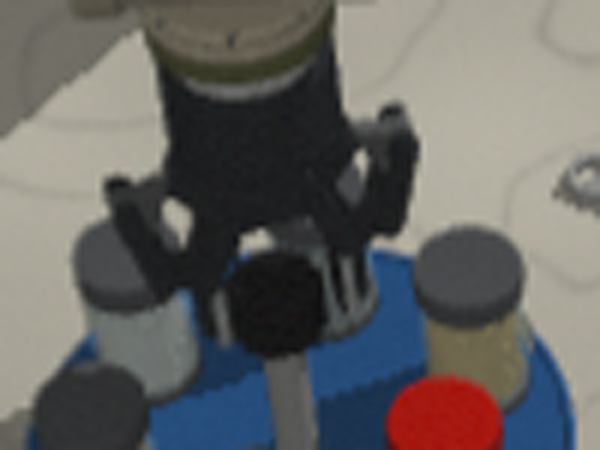

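The knob sits between the fingers at about (275,300). Closing, then turning.

Call:
step_arm --increments '[{"x": 0, "y": 0, "z": 0, "wx": 0, "wy": 0, "wz": 0, "gripper": 4.4}, {"x": 0, "y": 0, "z": 0, "wx": 0, "wy": 0, "wz": 0, "gripper": 3.8}, {"x": 0, "y": 0, "z": 0, "wx": 0, "wy": 0, "wz": 0, "gripper": 3.4}, {"x": 0, "y": 0, "z": 0, "wx": 0, "wy": 0, "wz": 0, "gripper": 3.4}, {"x": 0, "y": 0, "z": 0, "wx": 0, "wy": 0, "wz": 0, "gripper": 3.4}]' --newtons 30

```text
time_s: 11.45
position: [0.5188, -0.2358, 0.2924]
tool_rot: [[-0.358, -0.934, 0.0], [-0.934, 0.358, -0.006], [0.006, -0.002, -1.0]]
ft_force: [-7.6, -11.0, 4.8]
grip_width: 0.0412
```

```bash
python3 -c "
from h import *
to(.5195,-.234,.29);print(env.observe()['wrist_torque'])"
```

```text
cm tool: [-0.19 -0.    0.24] az -110.99 q [-36.3  29.6  81.1  -0.3  69.1  74.8] t 11.45 w 0.04115926614923491 pos [ 0.5188 -0.2358  0.2924] F [ -7.6 -11.    4.8]
[-1.83768991  1.24297576  0.07808736]
```

Call:
step_arm --increments '[{"x": 0.2, "y": 0, "z": 0, "wx": 0, "wy": 0, "wz": 0, "gripper": 3.4}, {"x": 0, "y": 0, "z": 0, "wx": 0, "wy": 0, "wz": 0, "gripper": 3.4}, {"x": 0, "y": 0, "z": 0, "wx": 0, "wy": 0, "wz": 0, "gripper": 3.4}]' --newtons 50

```text
time_s: 11.75
position: [0.5185, -0.2364, 0.2925]
tool_rot: [[-0.358, -0.934, 0.002], [-0.934, 0.358, -0.003], [0.002, -0.003, -1.0]]
ft_force: [-2.6, -2.0, 5.5]
grip_width: 0.0406
```

```bash
python3 -c "
from h import *
to(.5195,-.234,.29);print(env.observe()['wrist_torque'])"
```

```text
cm tool: [-0.26 -0.01  0.25] az -110.96 q [-36.4  29.6  81.1  -0.1  69.1  74.6] t 11.75 w 0.040571412188557365 pos [ 0.5185 -0.2364  0.2925] F [-2.6 -2.   5.5]
[-0.63058873  0.57477084  0.01912577]
```

Call:
step_arm --increments '[{"x": 0, "y": 0, "z": 0, "wx": 0, "wy": 0, "wz": -0.06, "gripper": 3.4}, {"x": 0, "y": 0, "z": 0, "wx": 0, "wy": 0, "wz": -0.12, "gripper": 3.4}, {"x": 0, "y": 0, "z": 0, "wx": 0, "wy": 0, "wz": -0.12, "gripper": 3.4}, {"x": 0, "y": 0, "z": 0, "wx": 0, "wy": 0, "wz": -0.12, "gripper": 3.4}, {"x": 0, "y": 0, "z": 0, "wx": 0, "wy": 0, "wz": -0.12, "gripper": 3.4}, {"x": 0, "y": 0, "z": 0, "wx": 0, "wy": 0, "wz": -0.12, "gripper": 3.4}, {"x": 0, "y": 0, "z": 0, "wx": 0, "wy": 0, "wz": -0.12, "gripper": 3.4}, {"x": 0, "y": 0, "z": 0, "wx": 0, "wy": 0, "wz": -0.12, "gripper": 3.4}, {"x": 0, "y": 0, "z": 0, "wx": 0, "wy": 0, "wz": -0.12, "gripper": 3.4}, {"x": 0, "y": 0, "z": 0, "wx": 0, "wy": 0, "wz": -0.12, "gripper": 3.4}, {"x": 0, "y": 0, "z": 0, "wx": 0, "wy": 0, "wz": -0.12, "gripper": 3.4}, {"x": 0, "y": 0, "z": 0, "wx": 0, "wy": 0, "wz": -0.06, "gripper": 3.4}, {"x": 0, "y": 0, "z": 0, "wx": 0, "wy": 0, "wz": 0, "gripper": 3.4}]'

```text
time_s: 13.05
position: [0.5182, -0.2353, 0.2925]
tool_rot: [[0.817, -0.577, 0.001], [-0.577, -0.817, -0.0], [0.001, -0.0, -1.0]]
ft_force: [-5.2, 4.9, 9.4]
grip_width: 0.0406
```

```bash
cat > lid.py <<'E'
from h import *
to(.5185,-.2364,.29);print(env.observe()['wrist_torque'])
for n in('top','scene'):
    d=snap(n,'m_'+n);im=d['color'].astype(int);m=((im[...,2]>130)&(im[...,1]<60)&(im[...,0]<60)).astype(np.uint8)
    n_,L,st,c=cv2.connectedComponentsWithStats(m)
    for i in range(1,n_):
        P=ray(d,c[i],.104)
        if st[i,4]>60 and abs(np.hypot(P[0]-.5185,P[1]+.2364)-.092)<.03: print(n,st[i],P,np.degrees(np.arctan2(P[1]+.2364,P[0]-.5185)),np.hypot(P[0]-.5185,P[1]+.2364))
E
python3 lid.py
```

```text
cm tool: [0.09 0.08 0.25] az -35.21 q [-36.3  29.6  81.1   0.   69.2  -1.1] t 13.05 w 0.04064146929229308 pos [ 0.5182 -0.2353  0.2925] F [-5.2  4.9  9.4]
[0.49248782 0.51385556 0.06299084]
top [376 238  19  18 231] [ 0.51503807 -0.14478748  0.104     ] 92.1641083082318 0.09167790777031758
scene [264 258  18  13 179] [ 0.51377402 -0.14062567  0.104     ] 92.82496705990897 0.0958908614432484
```

Call:
step_arm --increments '[{"x": 0.04, "y": 0.04, "z": 0, "wx": 0, "wy": 0, "wz": -0.06, "gripper": 3.4}, {"x": 0, "y": 0, "z": 0, "wx": 0, "wy": 0, "wz": -0.12, "gripper": 3.4}, {"x": 0, "y": 0, "z": 0, "wx": 0, "wy": 0, "wz": -0.12, "gripper": 3.4}, {"x": 0, "y": 0, "z": 0, "wx": 0, "wy": 0, "wz": -0.12, "gripper": 3.4}, {"x": 0, "y": 0, "z": 0, "wx": 0, "wy": 0, "wz": -0.12, "gripper": 3.4}, {"x": 0, "y": 0, "z": 0, "wx": 0, "wy": 0, "wz": -0.12, "gripper": 3.4}, {"x": 0, "y": 0, "z": 0, "wx": 0, "wy": 0, "wz": -0.12, "gripper": 3.4}, {"x": 0, "y": 0, "z": 0, "wx": 0, "wy": 0, "wz": -0.12, "gripper": 3.4}, {"x": 0, "y": 0, "z": 0, "wx": 0, "wy": 0, "wz": -0.12, "gripper": 3.4}, {"x": 0, "y": 0, "z": 0, "wx": 0, "wy": 0, "wz": -0.12, "gripper": 3.4}, {"x": 0, "y": 0, "z": 0, "wx": 0, "wy": 0, "wz": -0.12, "gripper": 3.4}, {"x": 0, "y": 0, "z": 0, "wx": 0, "wy": 0, "wz": -0.06, "gripper": 3.4}, {"x": 0, "y": 0, "z": 0, "wx": 0, "wy": 0, "wz": 0, "gripper": 3.4}, {"x": 0, "y": 0, "z": 0, "wx": 0, "wy": 0, "wz": 0, "gripper": 3.4}]'

```text
time_s: 14.55
position: [0.5173, -0.2357, 0.2925]
tool_rot: [[0.763, 0.647, -0.003], [0.647, -0.763, 0.002], [-0.001, -0.004, -1.0]]
ft_force: [-15.8, 6.0, 15.4]
grip_width: 0.0407
```

```bash
python3 lid.py; python3 - <<'E'
from h import *
# deck disc fit in first top image (blue), z=.026, and pointer by colour
d=load('top0');im=d['color'].astype(int)
hsv=cv2.cvtColor(d['color'],cv2.COLOR_BGR2HSV)
y=((hsv[...,0]>12)&(hsv[...,0]<32)&(hsv[...,1]>150)&(hsv[...,2]>150)).astype(np.uint8); y[:285]=0;y[315:]=0;y[:,:385]=0;y[:,420:]=0
vv,uu=np.nonzero(y);p=ray(d,(uu.mean(),vv.mean()),.009);print('ptr',len(vv),p)
b=((hsv[...,0]>100)&(hsv[...,0]<125)&(hsv[...,1]>120)).astype(np.uint8);b[:190]=0;b[305:]=0;b[:,:360]=0;b[:,475:]=0
c=max(cv2.findContours(b,0,1)[0],key=cv2.contourArea)[:,0]
P=np.array([ray(d,q,.026)[:2] for q in c.astype(float)])
from scipy.optimize import least_squares
r=least_squares(lambda a:np.hypot(*(P-a[:2]).T)-a[2],[.52,-.235,.13],loss='soft_l1',f_scale=.001);print('deck',r.x)
for c in(r.x,(.5185,-.236)): print('ptr az',np.degrees(np.arctan2(p[1]-c[1],p[0]-c[0])),np.hypot(p[0]-c[0],p[1]-c[1]))
d=load('m_top');c=load('m_scene')
f=lambda im,u,v,w,h,k:cv2.resize(im[v:v+h,u:u+w],None,fx=k,fy=k,interpolation=cv2.INTER_CUBIC)
cv2.imwrite('pics/c5.png',np.hstack([f(d['color'],360,215,80,100,5),f(c['color'],200,225,80,100,5)]))
E
```

```text
cm tool: [0.05 0.13 0.25] az 40.3 q [-36.4  29.6  81.2  -0.   69.5 -76.7] t 14.55 w 0.04067591960127948 pos [ 0.5173 -0.2357  0.2925] F [-15.8   6.   15.4]
[1.45508643 1.82346164 0.04476   ]
ptr 50 [ 0.36843579 -0.20624288  0.009     ]
deck [ 0.51523087 -0.22599191  0.11792635]
ptr az 172.3377359707957 0.14811759488315338
ptr az 168.78397841115606 0.15298612598654523
```

View pics/c5.png

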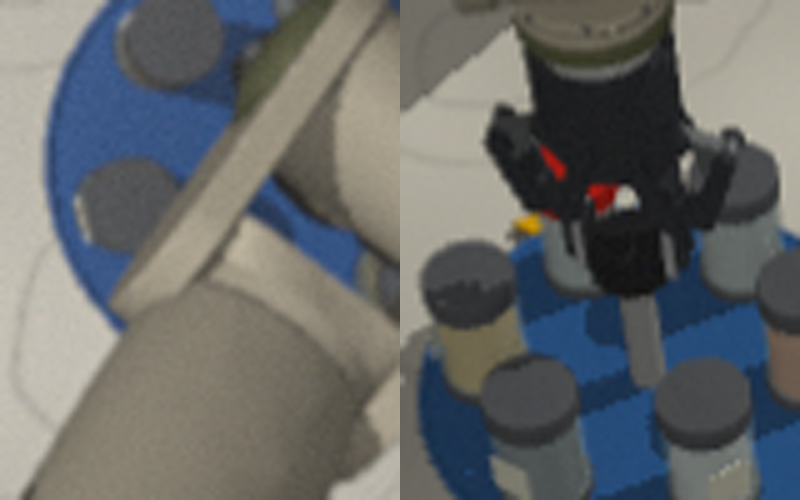

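Call:
step_arm --increments '[{"x": -0.1, "y": -0.15, "z": 0, "wx": 0, "wy": 0, "wz": -0.012, "gripper": 3.4}, {"x": 0, "y": -0.1, "z": 0, "wx": 0, "wy": 0, "wz": 0, "gripper": 3.4}, {"x": 0, "y": 0, "z": 0, "wx": 0, "wy": 0, "wz": 0, "gripper": 3.4}]'

```text
time_s: 14.95
position: [0.5162, -0.2351, 0.2925]
tool_rot: [[0.755, 0.656, 0.002], [0.656, -0.755, -0.001], [0.001, 0.003, -1.0]]
ft_force: [-3.2, 0.4, 7.4]
grip_width: 0.0408
```

```bash
python3 - <<'E'
from h import *
to(.5181,-.2364,.29)
C=np.array([.5181,-.2365])
s=snap('scene','scene5');t=load('top0')
def z(d,u,v,w,h,k,az):
    im=cv2.resize(d['color'][v:v+h,u:u+w],None,fx=k,fy=k,interpolation=cv2.INTER_CUBIC)
    for a in az:
        e=np.array([np.cos(np.radians(a)),np.sin(np.radians(a))])
        q=proj(d,[np.r_[C+r*e,.009] for r in(.13,.145,.165)])
        for p in q: cv2.circle(im,tuple(((p-(u,v)+.5)*k).round().astype(int)),2,(0,255,0),-1)
    return im
def q(d,u,v,k):return u,v
cv2.imwrite('pics/c6.png',np.hstack([z(t,389,284,30,30,13,[168.3]),z(s,200,255,39,39,10,[168.3])]))
E
```

```text
cm tool: [0.06 0.22 0.25] az 40.97 q [-36.4  29.4  81.5   0.   68.9 -77.4] t 14.95 w 0.040824900639352076 pos [ 0.5162 -0.2351  0.2925] F [-3.2  0.4  7.4]
```

View pics/c6.png

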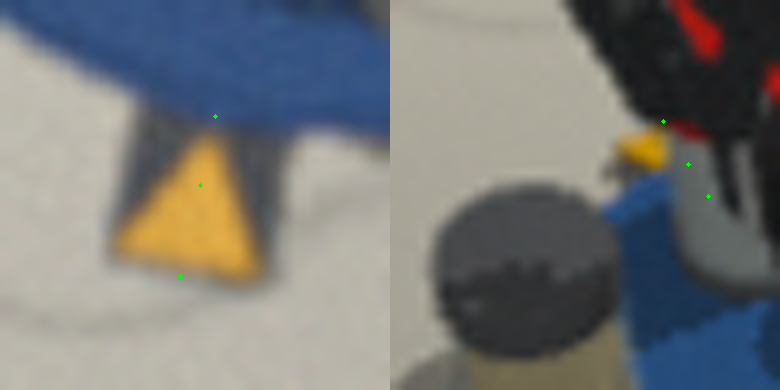

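```bash
python3 - <<'E'
from h import *
t=load('top0');s=load('scene5')
for C,az in(((.5181,-.2365),168.4),((.5147,-.2326),168.4),((.5147,-.2326),167),((.5147,-.2326),170)):
    a=np.radians(az);e=np.array([np.cos(a),np.sin(a)]);n=np.array([-e[1],e[0]])
    A=[ray(t,(389+u/13-.5,284+v/13-.5),.009)[:2]-(.5181,-.2365) for u,v in((115,248),(262,278))]
    a0=np.radians(168.4);e0=np.array([np.cos(a0),np.sin(a0)]);n0=np.array([-e0[1],e0[0]])
    rt=[(x@e0,x@n0) for x in A]
    print(az,np.round(rt,4),(10*(proj(s,[np.r_[C+r*e+q*n,.009] for r,q in rt])-(200,255)+.5)+(390,0)).round())
print(env.observe()['time_s'])
E
```

```text
168.4 [[ 0.1623 -0.0152]
 [ 0.1615  0.0169]] [[711. 109.]
 [615. 150.]]
168.4 [[ 0.1623 -0.0152]
 [ 0.1615  0.0169]] [[715.  96.]
 [619. 137.]]
167 [[ 0.1623 -0.0152]
 [ 0.1615  0.0169]] [[728.  92.]
 [631. 131.]]
170 [[ 0.1623 -0.0152]
 [ 0.1615  0.0169]] [[701. 101.]
 [606. 144.]]
15.0
```

Call:
step_arm --increments '[{"x": 0, "y": 0, "z": 0, "wx": 0, "wy": 0, "wz": -0.009, "gripper": 3.4}, {"x": 0, "y": 0, "z": 0, "wx": 0, "wy": 0, "wz": 0, "gripper": 3.4}, {"x": 0, "y": 0, "z": 0, "wx": 0, "wy": 0, "wz": 0, "gripper": 3.4}, {"x": 0, "y": 0, "z": 0, "wx": 0, "wy": 0, "wz": 0, "gripper": 3.4}, {"x": 0, "y": 0, "z": 0, "wx": 0, "wy": 0, "wz": 0, "gripper": 3.4}]' --newtons 60

```text
time_s: 15.5
position: [0.5162, -0.2352, 0.2925]
tool_rot: [[0.749, 0.662, 0.002], [0.662, -0.749, -0.001], [0.001, 0.002, -1.0]]
ft_force: [-4.0, 0.3, 7.6]
grip_width: 0.0404
```

```bash
python3 - <<'E'
from h import *
to(.5181,-.2364,.29);o=env.observe();print(o['qvel'].round(2),o['wrist_torque'])
t=snap('top','end_top')['color'];s=snap('scene','end_scene')['color']
cv2.imwrite('pics/end.png',np.vstack([np.hstack([cv2.resize(x,(400,300),interpolation=cv2.INTER_AREA) for x in(t,s)]),np.hstack([cv2.resize(t[215:245,222:262],(400,300),interpolation=2),cv2.resize(s[225:300,200:300],(400,300),interpolation=2)])]))
E
```

```text
cm tool: [0.06 0.21 0.26] az 41.49 q [-36.4  29.4  81.5   0.   69.  -77.9] t 15.5 w 0.040365709897227244 pos [ 0.5162 -0.2352  0.2925] F [-4.   0.3  7.6]
[ 0.04 -0.01  0.03 -0.02 -0.04  0.01] [0.56459909 0.01844494 0.0244729 ]
```

View pics/end.png

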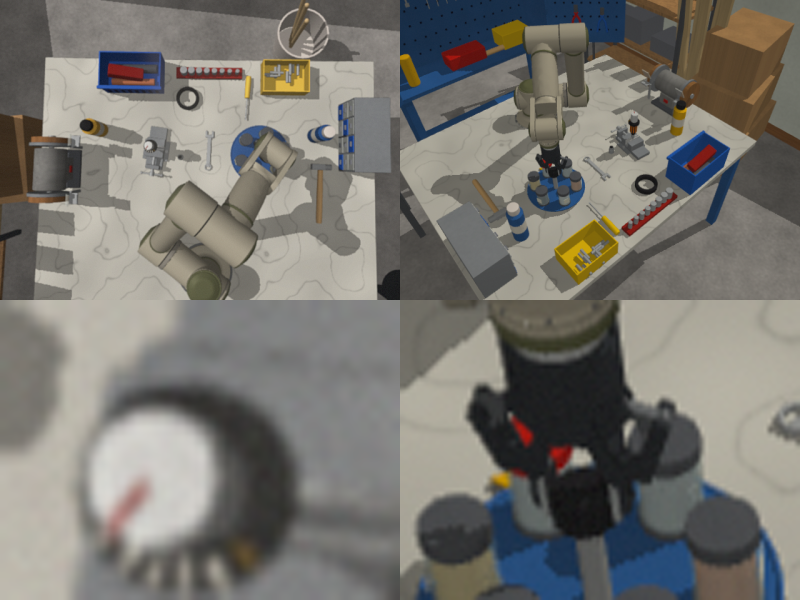

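The sleeve line is at mark 5, the red lid is behind the gripper at the pointer, the knob is gripped and at rest, and the other items have not moved. Handing in.

```bash
python3 -c "
from rig import env
print(env.close_job())"
```

```text
the job is handed in; nothing more can be done
None
```

Both steps are done, in the order asked, and the job was handed in at about 15.6 s of the 51 s allowed. No verdict was reported.

- **Screwdriver:** I turned the sleeve 80° clockwise, from setting 1 to 5. Afterwards its red line read about 142–146° in the top view, against 145° for mark 5, and it looked the same in the last picture.
- **Carousel:** I gripped the centre knob and turned the carousel about 152° anticlockwise. The red lid should now stand at about 168.6°, and I measured the pointer at 168.4–168.7°.
- **Holding:** The gripper stays closed on the knob at 60 N with the arm at rest. The wrist reads about 9 N.
- **Other items:** Nothing else on the bench looks moved in the last pictures.

**Weak points in the checks:**
- The arm hid most of the red lid at the end. Its final angle comes from the tool's rotation, which matched the camera over the first half of the turn, so it is good to about 1°.
- An automatic circle fit to the carousel deck failed because of shadow, and I did not use it.
- The scene camera places the carousel's turning axis about 5 mm from where the top camera and the grip place it, and I used the latter two.

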